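# Muddler from the tool bin to the sloped rest

### The arm

A 6-joint arm with a two-finger parallel gripper is mounted at the origin on the work surface. World frame = base frame: x ahead of the robot, y to its left, z up, the work surface at z = 0. Lengths are in m, angles in rad, forces in N, time in s.
With the tool pointing down it reaches from about 0.35 to 0.775 m from the base axis. Payload 7.3 kg.
Tool frame: the origin (TCP) lies between the finger pads; the fingertips stand 14 mm ahead of it and the grasp point (between the pads) lies 5 mm behind it; z points along the fingers, y is the line along which they close (so a half turn about z gives the same grasp; the last joint's range is limited). The gripper opens to 92 mm and grips with 3 to 60 N. Pads are 19 mm wide; open, the fingers measure 130 mm over their backs; the gripper's body (75 mm by 190 mm) begins 47 mm behind the grasp point.
Start: joints at [-1.315, 0.342, 1.524, -0, 1.275, -0.146], TCP at [0.205, -0.483, 0.241] pointing down, gripper open.
Joint ranges: [-2.53, 2.53], [-0.77, 2.02], [0.04, 2.7], [-1, 4.14], [0.28, 2.66], [-3.11, 3.11]. Speed limits (rad/s): [2.57, 2.57, 3.14, 3.14, 3.14, 3.14].

### API

Orientations are given as [roll, pitch, yaw] about the fixed x, y, z axes, in that order (R = Rz(yaw) Ry(pitch) Rx(roll)).
In Python, from cell import robot, eyes gives the robot as it stands. The module is installed in compiled form; this text tells all that it offers.
- The arm moves only by the shell command python3 -m handwheel 'ROWS' [FORCE]. ROWS is JSON, one flat list of numbers, 5 for each row, row after row: the shift along the world's x, y, z in mm, then the turn about the world's z in rad, then the opening, from 0 (shut) to 1 (fully open). In form: [x, y, z, spin, jaw, x, y, z, spin, jaw, ...]. A call has 1 to 8 rows; each row shifts and turns the commanded pose from where the row before left it; what a row does not reach is not made up. A row lasts 1/10 s, in which the tool goes at most 50 mm and 8.59 degrees, less where a joint would pass 70% of its speed; a pose out of reach is approached as far as the arm can. A call with a gripper value outside its range is refused whole. The fingers move at their own pace and stop on an object; FORCE is the grip in N (left out, the last holds). Time passes only in rows, so rows that do not move let the fingers close. It gives the time, the measured TCP pose, the force, the opening and the grip force at its end, in the units of the state.
- robot.observe(): the state, without advancing time (a new reading comes with each control period).
- eyes.read_camera(name): name is "scene" or "side" or "wrist"; returns (picture, depth): 420x560x3 uint8, blue, green, red; 420x560 float32, m along the optical axis (not along the pixel's ray), 0 where there is no reading.
- eyes.calibration(name): a dict with "fx", "fy", "cx", "cy" (pixels), "world_to_cam" (4x4, takes a point from world to camera coordinates). Camera axes: x right, y down, z forward; pixel columns grow to the right and rows downward; lengths in m; the calibration is good to about 2 mm. A picture is of the moment at which its call begins: read the wrist's pose just before it. calibration takes no time and is no camera call; for the wrist camera it gives the pose at the moment of the call.
- robot.hand_in(): hands the job in; it is judged then, once.
The state is a dict: "time": time; "qpos": joint angles; "qvel": joint speeds; "joint_efforts": joint torques, N m; "tool_pos": TCP position; "tool_rot": TCP orientation; "contact_force": force on the tool from outside, world axes, zero at the start; "torque": the same for the moment, N m; "opening": finger opening in m; "grip_force": force on a finger pad.
Only numpy, scipy, OpenCV 4.12 (cv2) and the standard library are available. Lean on these libraries where they do the work, as an engineer would, in place of code of your own. Each camera call takes 0.05 s, during which the arm holds its last target. There are 200 camera calls.

### The job

Take the black muddler with the gold cap out of the crowded tool bin, stand it upright on the red mat and let go of it there. Then take it again at a slant and lay it in the sloped V-shaped rest, its black foot down against the stop and its gold cap at the upper end. Do not knock over or push aside anything else in the bin or on the counter.

Things in the scene. Friction and masses are not known exactly. Their poses are not given: they have to be found in the camera images.
- muddler: the target: matte black straight round muddler, 34 mm in diameter along its whole length and 165 mm long, the last 18 mm at the top being a gold cap of the same diameter; about 0.2 kg. Origin at the centre of its flat black foot, z along its axis towards the gold cap. It starts upright on the bin's floor in any of six places.
- muddler_cap (a point): centre of the muddler's gold top face, 165 mm from its foot
- bin: fixed open-topped steel tool bin, 200 (x) by 170 (y) by 90 mm high, walls and floor 5 mm thick; six tools stand in it in three columns 60 mm apart along its x and two rows 78 mm apart along its y. Origin at the centre of its underside. The bin stands to the left or to the right of the mat, the sloped rest on the other side.
- mat: fixed dark red rubber mat, 110 by 110 mm, 5 mm thick, flat on the counter. Origin at the centre of its underside
- rest: fixed steel rest: a V trough (90 degree V, 100 mm long, 36 mm wide) on a post over a dark 150 by 90 by 8 mm foot plate, rising at 30 degrees towards the rest's +x; a 40 mm wide stop plate closes its lower end. Its edges lie 5 mm below the axis of a seated muddler, whose upper 65 mm overhang the trough. Origin at the centre of the foot plate's underside
- rest_seat (a point): where the centre of the muddler's foot lies when it is seated against the stop plate (60 mm towards -x of the rest's origin and 85 mm above the counter); on the axis of the seated muddler
- rest_upper (a point): where the centre of the muddler's gold top face lies when it is seated, 165 mm up the 30 degree slope from rest_seat
- wood_muddler: shorter brown wooden muddler, 36 mm in diameter, 145 mm high. It stands in the bin. Loose bystander, origin at the centre of its underside, z up its axis.
- bitters: amber glass bottle with a yellow cap, 42 mm in diameter, 140 mm high. It stands in the bin. Loose bystander, origin at the centre of its underside, z up its axis.
- jigger: steel double-cone jigger, 44 mm in diameter, 110 mm high. It stands in the bin. Loose bystander, origin at the centre of its underside, z up its axis.
- dasher: green glass bottle with a red cap, 40 mm in diameter, 150 mm high. It stands in the bin. Loose bystander, origin at the centre of its underside, z up its axis.
- salt_jar: white jar, 42 mm in diameter, 100 mm high. It stands in the bin. Loose bystander, origin at the centre of its underside, z up its axis.
- tins: two nested steel shaker tins, 90 mm in diameter at the top, 180 mm high, beyond the mat, with the handle of a gold bar spoon sticking out of them to 280 mm high, leaning away from the robot (along the tins' x). Loose bystander, origin at the centre of its underside, z up its axis.
- scoop: clear acrylic ice scoop lying on the counter near the robot, 200 mm long along its x, 75 mm wide, 45 mm high. Loose bystander, origin on its underside

How it is judged:
On the way:
1. the muddler stands upright by itself on the red mat, let go by the gripper (horizontal distance between muddler and mat below 0.055 m and angle between muddler's own z axis and vertical below 0.1 rad and z of muddler in the frame of mat between 0 and 0.012 m and contact force between the fingers and muddler below 0.05 N and linear speed of muddler below 0.03 m/s and angular speed of muddler below 0.3 rad/s), for 0.2 s.
At the end, for the whole second after the job is handed in: the muddler lies at rest in the sloped trough, the centre of its foot within 8 mm of rest_seat and the centre of its gold top face within 12 mm of rest_upper; the other tools in the bin and the tins still stand upright (within 0.2 rad) (distance between muddler and rest_seat below 0.008 m and distance between muddler_cap and rest_upper below 0.012 m and linear speed of muddler below 0.03 m/s and angular speed of muddler below 0.3 rad/s and angle between each of wood_muddler, bitters, jigger, dasher, salt_jar, tins's own z axis and vertical below 0.2 rad); the robot touches nothing.
It fails at once if another tool in the bin is knocked over (over 0.4 rad) or shifted more than 25 mm (angle between any of wood_muddler, bitters, jigger, dasher, salt_jar's own z axis and vertical above 0.4 rad or distance of any of wood_muddler, bitters, jigger, dasher, salt_jar from where it was at the start of the episode above 0.025 m).
It fails at once if the tins or the scoop are shifted more than 30 mm, or the tins tipped over 0.3 rad (distance of any of tins, scoop from where it was at the start of the episode above 0.03 m or angle between tins's own z axis and vertical above 0.3 rad).
It also fails if it takes over 54 s, if anything falls off the work surface, if the arm or the gripper's body presses on something with over 40 N, if the wrist force passes 120 N, or if a joint passes its speed limit or range.

## Working session

There is one attempt and no reset: what is moved stays moved. The work goes in short steps, Python scripts to look and compute and a shell command to move; the robot and the scene stay as the last step left them, time stands still between calls to the robot, and variables do not carry over. Pictures are saved under pics/ and viewed, at most 10 in all, crops included, and the job is handed in when it is done.

```bash
mkdir -p pics; python3 - <<'E'
from cell import robot, eyes
import cv2,numpy as np
print(robot.observe())
for n in("scene","side"):
    p,d=eyes.read_camera(n); cv2.imwrite(f"pics/{n}0.png",p); np.savez(f"{n}0.npz",p=p,d=d)
    c=eyes.calibration(n); print(n,c["fx"],c["cx"],c["cy"],np.round(np.linalg.inv(c["world_to_cam"]),3).tolist())
E
```

```text
{'time': 0.0, 'qpos': array([-1.31499325e+00,  3.42743982e-01,  1.52505677e+00, -1.56402072e-05,
        1.27542453e+00, -1.45988048e-01]), 'qvel': array([-0.00173848,  0.00057207, -0.00030356,  0.00263788,  0.00068416,
       -0.00037707]), 'joint_efforts': array([-1.55068297e-03, -4.31246459e+01, -2.44213986e+01,  7.15618883e-02,
        5.60708146e-02, -1.35777091e-04]), 'tool_pos': array([ 0.20522699, -0.48277751,  0.24002006]), 'tool_rot': array([-3.13997522e+00, -2.22701732e-04,  4.01795507e-01]), 'contact_force': array([0.94747927, 0.56206801, 0.36269079]), 'torque': array([-0.03627749,  0.01074556, -0.06469336]), 'grip_force': 0.0, 'opening': 0.09187153482739001}
scene 436.26904131829014 282.3521749417815 208.44193897066765 [[-0.709, 0.384, -0.592, 1.1], [0.705, 0.389, -0.592, 0.536], [0.003, -0.837, -0.546, 0.607], [0.0, 0.0, 0.0, 1.0]]
side 389.1100640631012 275.31091445407895 211.16144739095006 [[0.993, -0.073, 0.09, 0.495], [-0.115, -0.721, 0.683, -0.552], [0.016, -0.689, -0.725, 0.727], [0.0, 0.0, 0.0, 1.0]]
```

View pics/scene0.png

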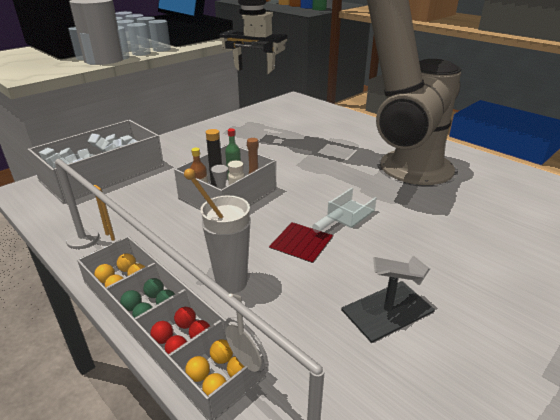

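View pics/side0.png

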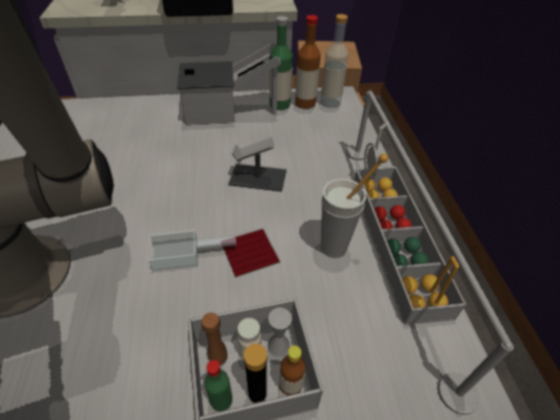

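The views show the bin at −y with the muddler (gold cap side (257,353), scene (213,135)) in the middle column, outer row. The mat is at side (250,252), the tins at (340,215), and the rest at (255,165) on the +y side.

```bash
cat > h.py <<'E'
from cell import robot, eyes
import cv2,numpy as np
def cloud(d,c):
    v,u=np.mgrid[:d.shape[0],:d.shape[1]]
    P=np.stack([(u-c["cx"])/c["fx"]*d,(v-c["cy"])/c["fy"]*d,d,np.ones_like(d)],-1)@np.linalg.inv(c["world_to_cam"]).T
    P=P[...,:3]; P[d==0]=np.nan; return P
def ray(c,u,v,z):
    M=np.linalg.inv(c["world_to_cam"]); r=M[:3,:3]@[(u-c["cx"])/c["fx"],(v-c["cy"])/c["fy"],1]; o=M[:3,3]
    return o+r*(z-o[2])/r[2]
def rect(xy):
    (c,s,a)=cv2.minAreaRect((xy*1000).astype(np.float32)); return np.round(c,1),np.round(s,1),round(a,1)
E
python3 - <<'E'
from h import *
for n in("side","scene"):
    z=np.load(n+"0.npz");p,d=z["p"],z["d"];c=eyes.calibration(n);P=cloud(d,c);h=cv2.cvtColor(p,cv2.COLOR_BGR2HSV)
    v,u=np.mgrid[:420,:560]
    ok=lambda x0,x1,y0,y1:(P[...,0]>x0)&(P[...,0]<x1)&(P[...,1]>y0)&(P[...,1]<y1)
    red=(h[...,0]<8)|(h[...,0]>172); m=red&(h[...,1]>150)&(P[...,2]<.02)&ok(.3,.6,-.2,.2)
    print(n,"mat",rect(P[m][:,:2]),np.median(P[m][:,2]),m.sum())
    m=(p.max(-1)<75)&(P[...,2]<.02)&(P[...,2]>.003)&ok(.3,.7,.05,.4)
    print("plate",rect(P[m][:,:2]),m.sum())
    m=(P[...,2]>.06)&(P[...,2]<.2)&ok(.3,.7,.05,.4); Q=P[m]
    print("trough",rect(Q[:,:2]),m.sum(), "z",Q[:,2].min(),Q[:,2].max(),Q[Q[:,2]>.135].mean(0),Q[Q[:,2]<.1].mean(0))
    X=ok(.2,.7,-.5,-.1)&(P[...,2]>.07)&(P[...,2]<.105)
    print("bin",rect(P[X][:,:2]))
    for nm,z0 in (("wood",.15),("cap",.165),):pass
    m=ok(.2,.7,-.5,-.1)&(P[...,2]>.158)&(P[...,2]<.185); print("capz",np.nanmean(P[m],0),m.sum(),P[m].min(0),P[m].max(0), u[m].mean(),v[m].mean(), ray(c,u[m].mean(),v[m].mean(),.17))
    m=ok(.3,.8,-.3,.2)&(P[...,2]>.12)&(P[...,2]<.3)&(P[...,0]>.5);print("tins",np.nanmean(P[m],0),rect(P[m][:,:2]))
    m=ok(.2,.45,-.2,.2)&(P[...,2]>.008)&(P[...,2]<.06);print("scoop",rect(P[m][:,:2]))
# tops in bin
z=np.load("side0.npz");P=cloud(z["d"],eyes.calibration("side"))
m=(P[...,0]>.2)&(P[...,0]<.7)&(P[...,1]>-.5)&(P[...,1]<-.1)&(P[...,2]>.1)
k,l,s,ce=cv2.connectedComponentsWithStats(m.astype(np.uint8))
for i in range(1,k):
    if s[i,4]>15: Q=P[l==i];t=Q[Q[:,2]>Q[:,2].max()-.012];print(s[i],t.mean(0).round(3),Q[:,2].max().round(3))
E
```

```text
side mat (array([510.3,   6.9]), array([103.1, 105.3]), 16.2) 0.0038817471886937183 1447
plate (array([550.1, 263.7]), array([ 89.5, 146.9]), 74.5) 1060
trough (array([541.7, 268. ]), array([ 47.4, 109.4]), 75.6) 560 z 0.06008110996177507 0.12850986349388283 [nan nan nan] [0.52248175 0.27303362 0.08284343]
bin (array([ 497.2, -273. ]), array([200.4, 170.9]), 6.1)
capz [ 0.5018562  -0.31327093  0.1684537 ] 472 [ 0.48535921 -0.32869971  0.15882628] [ 0.51839875 -0.29515172  0.17206613] 255.11864406779662 356.0148305084746 [ 0.50182729 -0.31402186  0.17      ]
tins [ 0.70606625 -0.01756709  0.16980655] (array([ 623.7, -135. ]), array([409.2, 105. ]), 54.8)
scoop (array([369.9, -72.8]), array([162.9, 255.4]), 0.9)
scene mat (array([512.9,   9.3]), array([108.2, 107.9]), 15.4) 0.005971681335311785 1351
plate (array([553.1, 266.6]), array([ 90.8, 151.8]), 74.3) 2541
trough (array([542.2, 269.7]), array([ 43.5, 109.6]), 74.9) 1101 z 0.060484466462395026 0.1315327215734332 [nan nan nan] [0.52032963 0.27633684 0.08363673]
bin (array([ 499.2, -272.5]), array([203.4, 175.7]), 6.2)
capz [ 0.50753989 -0.30556882  0.16755608] 120 [ 0.48710164 -0.32778951  0.15844551] [ 0.52233958 -0.29142613  0.17246631] 212.30833333333334 133.475 [ 0.51088854 -0.30083181  0.17      ]
tins [ 0.71024712 -0.00976704  0.16772444] (array([ 625.5, -134.1]), array([411.8, 105. ]), 54.8)
scoop (array([369.8, -71.8]), array([164.6, 257.2]), 1.2)
[268 308  24  24 431] [ 0.55  -0.229  0.114] 0.117
[202 313  19  28 415] [ 0.435 -0.24   0.148] 0.152
[238 318  22  22 374] [ 0.495 -0.237  0.104] 0.107
[244 344  23  40 792] [ 0.502 -0.313  0.169] 0.172
[284 346  19  28 368] [ 0.562 -0.304  0.143] 0.147
[205 360  24  33 524] [ 0.439 -0.318  0.153] 0.156<stdin>:11: RuntimeWarning: Mean of empty slice.
  ret = um.true_divide(
```

```bash
python3 -m handwheel '[37,21,0,-0.037,0.7,37,21,0,-0.037,0.7,37,21,0,-0.037,0.7,37,21,0,-0.037,0.7,37,21,0,-0.037,0.7,37,21,0,-0.037,0.7,38,22,0,-0.037,0.7,38,22,0,-0.036,0.7]' 25
python3 -m handwheel '[0,0,0,0,0.7,0,0,0,0,0.7,0,0,0,0,0.7]'
python3 - <<'E'
from h import *
print(robot.observe()["tool_pos"],robot.observe()["tool_rot"])
c=eyes.calibration("wrist");p,d=eyes.read_camera("wrist");cv2.imwrite("pics/w1.png",p);P=cloud(d,c)
m=(abs(P[...,2]-.17)<.005)&(np.hypot(P[...,0]-.503,P[...,1]+.312)<.035)
print(m.sum(),rect(P[m][:,:2]),P[m].mean(0), cv2.minEnclosingCircle((P[m][:,:2]*1000).astype(np.float32)))
E
```

```text
time: 0.9
tool_pos: [0.5046, -0.3119, 0.2404]
tool_rot: [-3.141, 0.001, 0.105]
contact_force: [0.4, -0.7, -0.0]
opening: 0.0645
grip_force: 0.0
time: 1.2
tool_pos: [0.5025, -0.3136, 0.2404]
tool_rot: [-3.141, 0.001, 0.106]
contact_force: [-0.6, -0.1, 0.1]
opening: 0.0641
grip_force: 0.0
[ 0.50246933 -0.31362589  0.2403992 ] [-3.14131710e+00  1.03922231e-03  1.06492140e-01]
2172 (array([ 503.1, -309.7]), array([33.8, 33.7]), 21.5) [ 0.50373566 -0.30963919  0.17001893] ((502.9862976074219, -309.6672668457031), 17.253019332885742)
```

View pics/w1.png

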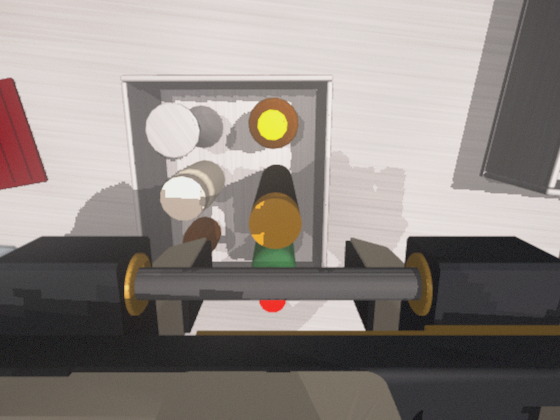

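The wrist view shows the cap at (275,220), between the finger lines and with clear space beside it for the fingers. I'll correct +4 mm in y and descend.

```bash
python3 -m handwheel '[1,4,-15,0,0.7,0,0,-20,0,0.7,0,0,-20,0,0.7,0,0,-20,0,0.7,0,0,-20,0,0.7,0,0,-15,0,0.7,0,0,0,0,0.7,0,0,0,0,0.7]'
python3 -m handwheel '[0,0,0,0,0,0,0,0,0,0,0,0,0,0,0,0,0,0,0,0,0,0,0,0,0,0,0,0,0,0,0,0,0,0,0]' 30
```

```text
time: 2.05
tool_pos: [0.5038, -0.3101, 0.1313]
tool_rot: [3.141, -0.0, 0.105]
contact_force: [0.8, 0.2, 0.5]
opening: 0.0643
grip_force: 0.0
time: 2.75
tool_pos: [0.5045, -0.3093, 0.1311]
tool_rot: [3.141, -0.0, 0.107]
contact_force: [0.0, -0.3, 2.0]
opening: 0.0335
grip_force: 30.0
```

```bash
python3 -m handwheel '[0,0,10,0,0,0,0,20,0,0,0,0,30,0,0,0,0,30,0,0,0,0,30,0,0,0,0,30,0,0,0,0,25,0,0,0,0,10,0,0]'
python3 -m handwheel '[0,20,0,0,0,1,50,0,-0.074,0,1,50,0,-0.074,0,1,50,0,-0.074,0,1,50,0,-0.074,0,1,50,0,-0.073,0,1,30,0,0,0,1,17,0,0,0]'
python3 -m handwheel '[0,0,-30,0,0,0,0,-40,0,0,0,0,-40,0,0,0,0,-30,0,0,0,0,-15,0,0,0,0,-10,0,0,0,0,0,0,0,0,0,0,0,0]'
python3 - <<'E'
from h import *
for n in("side","scene"):
    c=eyes.calibration(n);p,d=eyes.read_camera(n);cv2.imwrite(f"pics/{n}2.png",p)
E
```

```text
time: 3.55
tool_pos: [0.5047, -0.3094, 0.3187]
tool_rot: [3.139, -0.003, 0.107]
contact_force: [0.6, 0.6, -2.7]
opening: 0.0341
grip_force: 30.0
time: 4.35
tool_pos: [0.5105, 0.0106, 0.315]
tool_rot: [-3.141, 0.002, -0.259]
contact_force: [0.3, 0.1, -1.8]
opening: 0.0336
grip_force: 30.0
time: 5.15
tool_pos: [0.5117, 0.0077, 0.1512]
tool_rot: [3.142, -0.001, -0.262]
contact_force: [-0.1, -0.6, -2.0]
opening: 0.0336
grip_force: 30.0
```

View pics/side2.png

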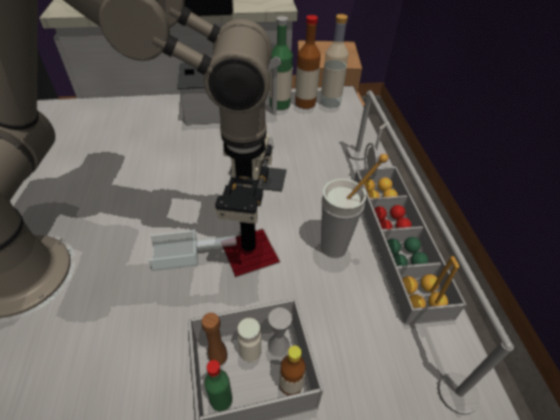

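The muddler hangs upright over the mat (foot near (248,248)) and the bin tools are undisturbed. Next I'll lower it by 20 mm.

```bash
python3 -m handwheel '[0,0,-10,0,0,0,0,-5,0,0,0,0,-3,0,0,0,0,-1,0,0,0,0,0,0,0,0,0,0,0,0]'
```

```text
time: 5.85
tool_pos: [0.5115, 0.0077, 0.1319]
tool_rot: [3.142, -0.0, -0.262]
contact_force: [0.4, 0.9, -3.2]
opening: 0.0338
grip_force: 30.0
```

```bash
python3 -m handwheel '[0,0,-0.5,0,0,0,0,-0.5,0,0,0,0,0,0,0]'
python3 -m handwheel '[0,0,-0.5,0,0,0,0,-0.5,0,0,0,0,0,0,0]'
```

```text
time: 6.15
tool_pos: [0.5115, 0.0077, 0.131]
tool_rot: [3.142, -0.001, -0.262]
contact_force: [0.1, 0.1, 0.7]
opening: 0.0334
grip_force: 30.0
time: 6.45
tool_pos: [0.5118, 0.0076, 0.131]
tool_rot: [3.142, -0.002, -0.262]
contact_force: [-2.5, -0.3, 9.0]
opening: 0.0333
grip_force: 30.0
```

```bash
python3 -m handwheel '[0,0,0.5,0,0.5,0,0,0,0,0.6,0,0,0,0,0.6,0,0,0,0,0.6,0,0,0,0,0.6,0,0,0,0,0.6,0,0,0,0,0.6]' 
python3 - <<'E'
from h import *
for n in("side","scene"):
    c=eyes.calibration(n);p,d=eyes.read_camera(n);cv2.imwrite(f"pics/{n}3.png",p)
    P=cloud(d,c);h=cv2.cvtColor(p,cv2.COLOR_BGR2HSV)
    m=(np.hypot(P[...,0]-.511,P[...,1]-.008)<.04)&(P[...,2]>.01)&(P[...,2]<.1)
    for a,b in((.01,.03),(.04,.06),(.07,.1)):
        q=P[m&(P[...,2]>a)&(P[...,2]<b)]; print(n,len(q),np.median(q,0) if len(q) else "")
# rest: trough edges from first images
for n in("side","scene"):
    z=np.load(n+"0.npz");P=cloud(z["d"],eyes.calibration(n))
    Q=P[(P[...,2]>.065)&(P[...,2]<.2)&(P[...,0]>.4)&(P[...,0]<.7)&(P[...,1]>.15)&(P[...,1]<.4)]
    a=-.262;o=np.array([.5515,.265]);D=(Q[:,:2]-o)*1000
    X=D@[np.cos(a),np.sin(a)];Y=D@[-np.sin(a),np.cos(a)]
    for lo in range(-70,50,12):
        k=(X>=lo)&(X<lo+12)
        if k.sum()>5: print(lo,k.sum(),"y",Y[k].min().round(1),Y[k].max().round(1),"z",(Q[k,2]*1000).min().round(1),(Q[k,2]*1000).max().round(1))
E
```

```text
time: 7.15
tool_pos: [0.5113, 0.0078, 0.1302]
tool_rot: [3.142, 0.0, -0.262]
contact_force: [-0.3, -0.0, 0.8]
opening: 0.0552
grip_force: 0.0
side 82 [ 0.50667402 -0.00692097  0.0209256 ]
side 87 [ 0.5078351  -0.00640695  0.04936574]
side 110 [ 0.50850186 -0.00700138  0.08135146]
scene 125 [0.51816518 0.01956977 0.02175669]
scene 121 [0.52128101 0.01960494 0.04953642]
scene 187 [0.52242762 0.01849994 0.0848841 ]
-70 35 y -20.3 19.8 z 78.4 94.2
-58 74 y -21.7 20.4 z 68.0 89.5
-46 50 y -23.7 21.5 z 66.4 87.6
-34 52 y -21.0 23.9 z 71.0 96.3
-22 51 y -23.5 22.1 z 78.7 102.5
-10 77 y -21.4 20.7 z 65.3 110.4
2 74 y -21.2 21.4 z 65.2 116.6
14 56 y -22.5 19.9 z 95.0 122.6
26 58 y -21.5 20.7 z 103.8 128.5
38 16 y -13.6 11.8 z 113.3 122.4
-70 69 y -19.6 22.1 z 84.7 96.7
-58 239 y -19.1 23.6 z 66.4 95.8
-46 92 y -18.0 23.9 z 65.4 91.7
-34 73 y -18.2 23.5 z 69.5 98.5
-22 75 y -17.7 22.9 z 77.8 106.6
-10 108 y -18.2 23.4 z 67.1 112.2
2 147 y -18.9 22.5 z 65.8 119.0
14 93 y -18.7 23.3 z 98.6 125.2
26 121 y -19.7 22.5 z 106.4 131.5
38 59 y -12.2 20.1 z 112.8 130.2
```

View pics/scene3.png

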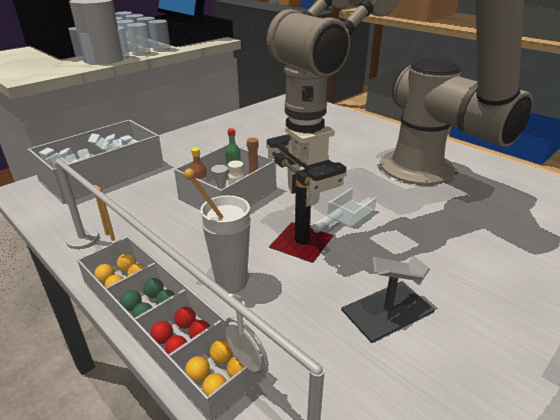

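The muddler stands free on the mat at scene (303,215), let go for over half a second. The tool can't tilt, so my plan is:
1. Regrasp with a light grip.
2. Set the foot in the trough by the stop.
3. Swing the grasp point along the arc so the muddler pivots between the pads.

```bash
python3 -m handwheel '[0,0,0,0,0,0,0,0,0,0,0,0,0,0,0,0,0,0,0,0,0,0,0,0,0,0,0,0,0,0]' 10
python3 - <<'E'
import numpy as np
seat=np.array([494,281.5,85.]);ca,sa=np.cos(-.262),np.sin(-.262)
prev=None
for t in np.arange(0,61,5):
    r=np.radians(t);f=r+np.pi/6
    a=17*np.cos(f);b=17*np.sqrt(1+np.sin(f)**2)-24.04
    x=a*.866-b*.5+130*np.sin(r);z=a*.5+b*.866+130*np.cos(r)-5
    T=np.array([seat[0]+x*ca,seat[1]+x*sa,seat[2]+z])
    print(t,T.round(1),None if prev is None else (T-prev).round(1));prev=T
E
```

```text
time: 7.85
tool_pos: [0.5113, 0.0077, 0.1302]
tool_rot: [3.141, -0.0, -0.262]
contact_force: [0.6, -0.4, -0.1]
opening: 0.034
grip_force: 10.0
0 [508.7 277.5 213. ] None
5 [518.7 274.9 212.6] [10.  -2.7 -0.4]
10 [528.5 272.2 211.2] [ 9.8 -2.6 -1.4]
15 [538.1 269.7 208.8] [ 9.6 -2.6 -2.4]
20 [547.4 267.2 205.4] [ 9.2 -2.5 -3.4]
25 [556.2 264.8 200.9] [ 8.9 -2.4 -4.4]
30 [564.6 262.6 195.5] [ 8.4 -2.3 -5.4]
35 [572.6 260.4 189.1] [ 7.9 -2.1 -6.4]
40 [579.9 258.5 181.9] [ 7.4 -2.  -7.3]
45 [586.7 256.7 173.8] [ 6.7 -1.8 -8.1]
50 [592.7 255.  164.9] [ 6.1 -1.6 -8.9]
55 [598.1 253.6 155.3] [ 5.4 -1.4 -9.6]
60 [602.7 252.3 145. ] [  4.6  -1.2 -10.3]
```

```bash
python3 -m handwheel '[0,0,10,0,0,0,0,25,0,0,0,0,35,0,0,0,0,35,0,0,0,0,25,0,0,0,0,10,0,0]' 20
python3 -m handwheel '[0,20,0,0,0,0,40,0,0,0,0,45,0,0,0,0,45,0,0,0,1,45,0,0,0,0,40,0,0,0,0,24,0,0,0,0,10,0,0,0]'
python3 -m handwheel '[0,0,0,0,0,0,0,-15,0,0,0,0,-15,0,0,0,0,-7,0,0,0,0,0,0,0,0,0,0,0,0]' 
python3 - <<'E'
from h import *
print(robot.observe()["tool_pos"])
for n in("side","scene"):
    c=eyes.calibration(n);p,d=eyes.read_camera(n);cv2.imwrite(f"pics/{n}4.png",cv2.resize(p[100:300,320:500] if n=="scene" else p[60:230,170:350],None,fx=3,fy=3))
E
```

```text
time: 8.45
tool_pos: [0.5121, 0.0077, 0.2733]
tool_rot: [-3.141, -0.005, -0.262]
contact_force: [0.5, -0.9, -2.6]
opening: 0.0336
grip_force: 20.0
time: 9.25
tool_pos: [0.5114, 0.279, 0.2689]
tool_rot: [3.141, 0.002, -0.259]
contact_force: [0.1, 0.4, -3.0]
opening: 0.0336
grip_force: 20.0
time: 9.85
tool_pos: [0.5127, 0.2761, 0.2337]
tool_rot: [-3.142, -0.0, -0.263]
contact_force: [-0.9, -0.2, -2.9]
opening: 0.0335
grip_force: 20.0
[0.51274268 0.27608229 0.23374137]
```

View pics/scene4.png

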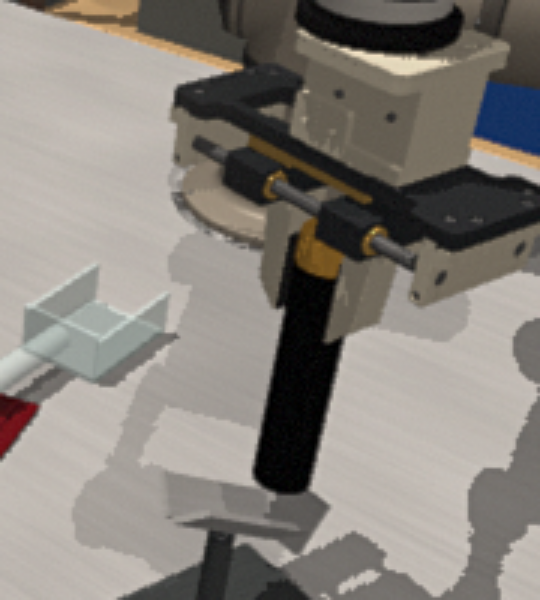

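The crop shows the upright muddler with its foot at (285,480), just above the lower end of the trough. I'll lower it to contact with a lighter grip.

```bash
python3 -m handwheel '[0,0,-6,0,0,0,0,-4,0,0,0,0,-3,0,0,0,0,-2,0,0,0,0,0,0,0]' 10
python3 -m handwheel '[0,0,-2,0,0,0,0,-2,0,0,0,0,0,0,0]'
```

```text
time: 10.45
tool_pos: [0.5124, 0.2767, 0.2179]
tool_rot: [3.141, 0.0, -0.262]
contact_force: [0.5, -0.5, -2.8]
opening: 0.0338
grip_force: 10.0
time: 10.75
tool_pos: [0.5127, 0.2768, 0.2143]
tool_rot: [-3.141, -0.001, -0.262]
contact_force: [1.2, -1.2, -2.2]
opening: 0.0334
grip_force: 10.0
```

```bash
python3 -m handwheel '[0,0,-1,0,0,0,0,0,0,0]'; python3 -m handwheel '[0,0,-1,0,0,0,0,0,0,0]';  python3 -m handwheel '[0,0,-1,0,0,0,0,0,0,0]'
```

```text
time: 10.95
tool_pos: [0.5127, 0.2768, 0.2135]
tool_rot: [-3.141, -0.001, -0.262]
contact_force: [0.7, 0.4, 0.0]
opening: 0.0338
grip_force: 10.0
time: 11.15
tool_pos: [0.5125, 0.2768, 0.2124]
tool_rot: [-3.141, -0.001, -0.262]
contact_force: [1.7, -0.9, 1.6]
opening: 0.0339
grip_force: 10.0
time: 11.35
tool_pos: [0.5127, 0.2769, 0.212]
tool_rot: [-3.141, -0.001, -0.262]
contact_force: [1.4, -0.9, 4.3]
opening: 0.034
grip_force: 10.0
```

```bash
python3 -m handwheel '[3,-1,-1,0,0,3,-1,-1,0,0,5,-1.3,-0.7,0,0,5,-1.3,-0.7,0,0,0,0,0,0,0]'
python3 - <<'E'
from h import *
for n in("scene",):
    c=eyes.calibration(n);p,d=eyes.read_camera(n);cv2.imwrite(f"pics/{n}5.png",cv2.resize(p[100:300,320:500],None,fx=3,fy=3))
E
```

```text
time: 11.85
tool_pos: [0.5291, 0.2725, 0.2096]
tool_rot: [-3.14, -0.002, -0.262]
contact_force: [0.7, -1.1, 10.7]
opening: 0.0337
grip_force: 10.0
```

View pics/scene5.png

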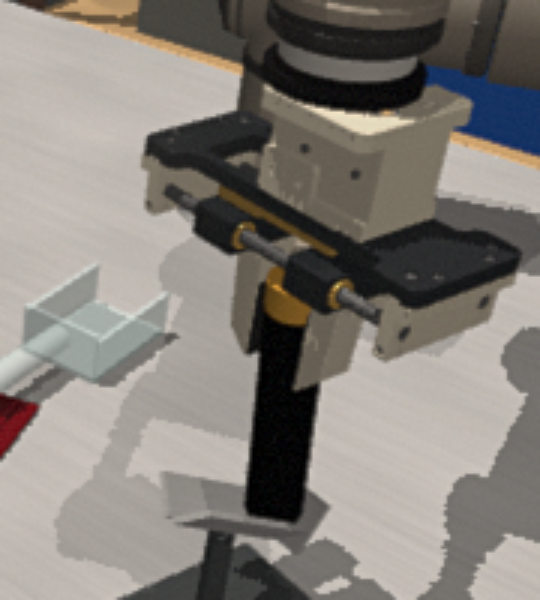

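The muddler is pivoting: the foot is at (275,515) in the trough and the cap leans towards the upper end. I'll continue the arc.

```bash
python3 -m handwheel '[4.8,-1.3,-1,0,0,4.8,-1.3,-1.3,0,0,4.6,-1.2,-1.6,0,0,4.6,-1.2,-1.8,0,0,0,0,0,0,0]'
python3 -m handwheel '[4.5,-1.2,-2.1,0,0,4.4,-1.2,-2.3,0,0,4.2,-1.2,-2.6,0,0,4.2,-1.1,-2.8,0,0,0,0,0,0,0]'
python3 - <<'E'
from h import *
for n in("scene",):
    c=eyes.calibration(n);p,d=eyes.read_camera(n);cv2.imwrite(f"pics/{n}6.png",cv2.resize(p[100:300,320:500],None,fx=3,fy=3))
E
```

```text
time: 12.4
tool_pos: [0.5485, 0.2673, 0.2041]
tool_rot: [-3.139, -0.003, -0.263]
contact_force: [3.0, 0.1, 9.9]
opening: 0.0341
grip_force: 10.0
time: 12.9
tool_pos: [0.5651, 0.2626, 0.1929]
tool_rot: [-3.14, -0.001, -0.263]
contact_force: [1.3, 1.2, 5.6]
opening: 0.0339
grip_force: 10.0
```

View pics/scene6.png

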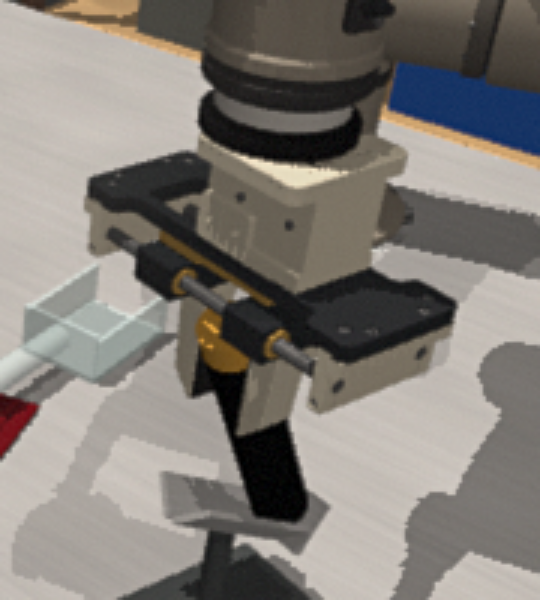

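It is now tilted about 30° with the foot at (280,515) and the cap at (220,345), so the pivoting works. I'll finish the arc.

```bash
python3 -m handwheel '[4,-1.1,-3.1,0,0,3.9,-1,-3.3,0,0,3.7,-1,-3.5,0,0,3.7,-1,-3.8,0,0,3.4,-0.9,-4,0,0,3.3,-0.9,-4.1,0,0,0,0,0,0,0]'
python3 -m handwheel '[3.1,-0.8,-4.4,0,0,3,-0.8,-4.5,0,0,2.8,-0.7,-4.7,0,0,2.6,-0.7,-4.9,0,0,0,0,0,0,0]'
```

```text
time: 13.65
tool_pos: [0.588, 0.2562, 0.1708]
tool_rot: [-3.141, -0.003, -0.263]
contact_force: [5.1, -0.6, 4.6]
opening: 0.0338
grip_force: 10.0
time: 14.15
tool_pos: [0.6005, 0.2529, 0.1526]
tool_rot: [-3.14, -0.005, -0.263]
contact_force: [6.8, -2.4, 4.2]
opening: 0.0336
grip_force: 10.0
```

```bash
python3 -m handwheel '[1.4,-0.4,-3,0,0,1,-0.3,-3,0,0,0,0,0,0,0]'
python3 - <<'E'
from h import *
for n in("scene","side"):
    c=eyes.calibration(n);p,d=eyes.read_camera(n);cv2.imwrite(f"pics/{n}7.png",cv2.resize(p[100:300,320:500] if n=="scene" else p[60:230,170:350],None,fx=3,fy=3))
    P=cloud(d,c)
    a=-.262;D=(P[...,:2]-[.494,.2815])*1000
    X=D@[np.cos(a),np.sin(a)];Y=D@[-np.sin(a),np.cos(a)];Z=P[...,2]*1000-85
    for lo in range(0,160,15):
        m=(X>lo)&(X<lo+8)&(abs(Y)<20)&(p.max(-1)<45)&(Z>-5+lo*.577)
        if m.sum()>6: i=np.nanmax(Z[m]);print(n,lo,m.sum(),"Ztop-axis",(np.percentile(Z[m]-X[m]*.577,95)).round(1),"expect 19.6; y",np.median(Y[m]).round(1))
E
```

```text
time: 14.45
tool_pos: [0.6032, 0.2522, 0.1472]
tool_rot: [-3.14, -0.006, -0.263]
contact_force: [9.5, -2.1, 5.3]
opening: 0.0336
grip_force: 10.0
scene 0 41 Ztop-axis 405.8 expect 19.6; y 7.4
scene 15 48 Ztop-axis 400.1 expect 19.6; y 15.5
scene 30 16 Ztop-axis 5.0 expect 19.6; y 16.0
scene 75 12 Ztop-axis 177.5 expect 19.6; y 16.2
scene 120 28 Ztop-axis 57.0 expect 19.6; y -5.4
scene 135 116 Ztop-axis 146.3 expect 19.6; y 3.1
scene 150 83 Ztop-axis 165.1 expect 19.6; y -0.4
side 0 19 Ztop-axis 16.2 expect 19.6; y -7.3
side 15 36 Ztop-axis 19.1 expect 19.6; y -12.1
side 30 38 Ztop-axis 22.6 expect 19.6; y -13.5
side 45 36 Ztop-axis 23.4 expect 19.6; y -14.1
side 60 37 Ztop-axis 311.5 expect 19.6; y -14.8
side 75 45 Ztop-axis 214.5 expect 19.6; y -15.1
side 90 29 Ztop-axis 140.5 expect 19.6; y -14.1
side 105 61 Ztop-axis 133.9 expect 19.6; y -13.8
side 120 58 Ztop-axis 128.3 expect 19.6; y -14.1
side 135 13 Ztop-axis 146.8 expect 19.6; y -14.0
```

View pics/scene7.png

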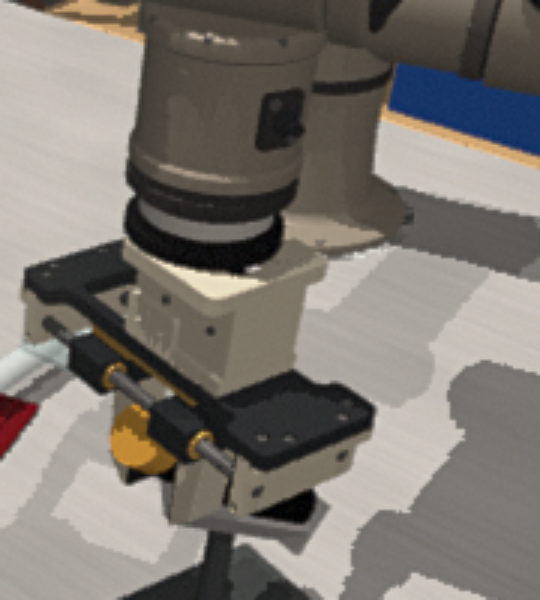

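Nearly seated: the muddler lies along the trough with the cap at (140,440). I'll lower it the last few millimetres.

```bash
python3 -m handwheel '[1,-0.3,-1.5,0,0,0,0,0,0,0]';python3 -m handwheel '[1,-0.3,-1.5,0,0,0,0,0,0,0]';python3 -m handwheel '[0.5,0,-1,0,0,0,0,0,0,0]'
```

```text
time: 14.75
tool_pos: [0.604, 0.252, 0.1458]
tool_rot: [-3.14, -0.006, -0.263]
contact_force: [8.0, -3.0, 6.1]
opening: 0.0339
grip_force: 10.0
time: 14.95
tool_pos: [0.6048, 0.2517, 0.1441]
tool_rot: [-3.14, -0.006, -0.263]
contact_force: [8.5, -2.1, 5.5]
opening: 0.0338
grip_force: 10.0
time: 15.15
tool_pos: [0.6053, 0.2517, 0.1432]
tool_rot: [-3.14, -0.006, -0.263]
contact_force: [8.1, -2.4, 5.0]
opening: 0.0338
grip_force: 10.0
```

```bash
python3 -m handwheel '[0,0,0,0,0.45,0,0,0,0,0.45,0,0,0,0,0.5,0,0,0,0,0.6,0,0,0,0,0.7,0,0,0,0,0.75,0,0,0,0,0.75]'
python3 -m handwheel '[0,0,10,0,0.75,0,0,30,0,0.75,0,0,40,0,0.75,0,0,40,0,0.75,-40,0,20,0,0.75,-50,0,0,0,0.75,-50,0,0,0,0.75,-30,0,0,0,0.75]'
python3 - <<'E'
from h import *
o=robot.observe();print(o["tool_pos"],o["contact_force"])
W=np.zeros((420,800,3),np.uint8)
for i,n in enumerate(("scene","side")):
    c=eyes.calibration(n);p,d=eyes.read_camera(n);q=p[170:310,340:475] if n=="scene" else p[90:230,200:335]
    W[:,i*400:i*400+400]=cv2.resize(q,(400,420))
    P=cloud(d,c);a=-.262;D=(P[...,:2]-[.494,.2815])*1000
    X=D@[np.cos(a),np.sin(a)];Y=D@[-np.sin(a),np.cos(a)];Z=P[...,2]*1000-85
    for lo in range(0,160,15):
        m=(X>lo)&(X<lo+8)&(abs(Y)<22)&(Z>-2+lo*.577)&(Z<60+lo*.577)
        if m.sum()>6: print(n,lo,m.sum(),(np.percentile(Z[m]-X[m]*.577,95)).round(1),"expect 19.6; y",Y[m].min().round(1),Y[m].max().round(1))
    h=cv2.cvtColor(p,cv2.COLOR_BGR2HSV);m=(h[...,1]>150)&(h[...,0]>10)&(h[...,0]<28)&(X>100)&(X<180)&(abs(Y)<30)&(Z>40)
    if m.sum(): print("gold",m.sum(),X[m].min(),X[m].max(),"exp 118..151",Y[m].min(),Y[m].max(),"Z",Z[m].max(),"exp ~97")
cv2.imwrite("pics/w8.png",W)
E
```

```text
time: 15.85
tool_pos: [0.6028, 0.2523, 0.142]
tool_rot: [3.141, 0.0, -0.262]
contact_force: [-0.0, -0.3, -0.4]
opening: 0.0681
grip_force: 0.0
time: 16.65
tool_pos: [0.4297, 0.2521, 0.2833]
tool_rot: [-3.141, -0.0, -0.261]
contact_force: [-0.1, 0.3, -0.5]
opening: 0.0687
grip_force: 0.0
[0.42966448 0.25214593 0.28327557] [-0.14757008  0.34549382 -0.45192351]
scene 0 58 18.8 expect 19.6; y -3.5 21.4
scene 15 47 18.5 expect 19.6; y -3.9 19.1
scene 30 48 18.4 expect 19.6; y -3.2 17.5
scene 45 49 18.0 expect 19.6; y -4.2 17.8
scene 60 50 18.1 expect 19.6; y -5.5 18.3
scene 75 57 17.5 expect 19.6; y -4.9 17.9
scene 90 52 16.7 expect 19.6; y -6.2 17.0
scene 105 54 16.7 expect 19.6; y -4.9 17.0
scene 120 61 16.6 expect 19.6; y -4.0 16.9
scene 135 74 16.0 expect 19.6; y -9.4 16.9
gold 431 122.5551741457886 156.22023860331277 exp 118..151 -17.697274258867818 17.323843953812762 Z 98.8988769142565 exp ~97
side 0 31 16.6 expect 19.6; y -18.6 6.0
side 15 32 16.2 expect 19.6; y -18.5 7.0
side 30 32 16.1 expect 19.6; y -18.0 6.0
side 45 32 16.2 expect 19.6; y -19.3 5.0
side 60 34 16.0 expect 19.6; y -19.5 6.6
side 75 33 15.0 expect 19.6; y -18.2 0.7
side 90 28 15.6 expect 19.6; y -21.1 4.6
side 105 36 15.4 expect 19.6; y -18.6 5.3
side 120 34 15.2 expect 19.6; y -19.6 4.7
side 135 35 14.3 expect 19.6; y -18.4 7.4
gold 116 119.80529193015398 151.97075818755357 exp 118..151 -19.14914805738628 5.50126083566786 Z 94.94149596077813 exp ~97
```

View pics/w8.png

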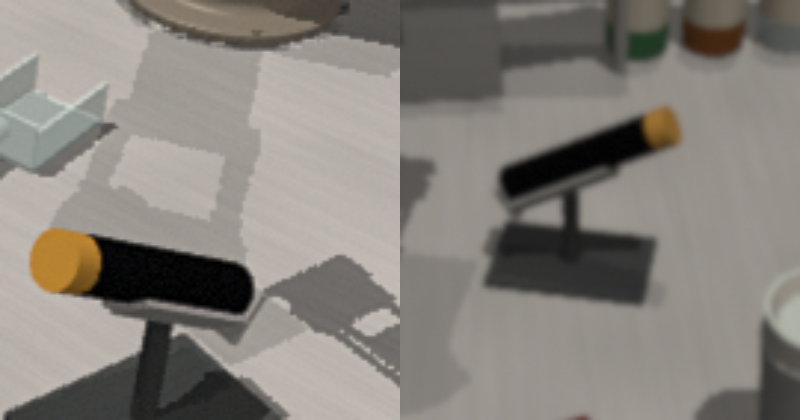

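The crops show the muddler lying along the trough with its foot at the stop end. I'll check the axial gap by comparing the stop face (first image) with the cap face (now) in the same camera.

```bash
python3 - <<'E'
from h import *
c=eyes.calibration("scene");p,d=eyes.read_camera("scene")
def sn(d):
    P=cloud(d,c);a=-.262;D=(P[...,:2]-[.494,.2815])*1000
    X=D@[np.cos(a),np.sin(a)];Y=D@[-np.sin(a),np.cos(a)];Z=P[...,2]*1000-85
    return X*.866+Z*.5,-X*.5+Z*.866,Y
s,n,Y=sn(np.load("scene0.npz")["d"])
m=(abs(s)<15)&(n>-15)&(n<25)&(abs(Y-2)<15)
print("stop",m.sum(),np.percentile(s[m],[5,25,50,75,95]).round(1),"n",np.percentile(n[m],[5,95]))
m2=(abs(s)<15)&(n>-2)&(n<25)&(abs(Y-2)<22); print("stop top",m2.sum(),np.percentile(s[m2],[5,50,95]).round(1))
s,n,Y=sn(d); m=(abs(s-165)<15)&(np.hypot(n,Y)<12)
print("cap",m.sum(),np.percentile(s[m],[5,25,50,75,95]).round(1))
o=robot.observe();print(o["time"])
E
```

```text
stop 198 [2.8 4.  5.1 6.  7.8] n [-12.82876934   9.37875618]
stop top 151 [1.  4.9 7.1]
cap 144 [168.8 169.8 170.5 171.  172. ]
16.8
```

The cap face and stop face are 165.4 mm apart against the muddler's 165 mm length, so it is against the stop. Handing in.

```bash
python3 -c "
from cell import robot
print(robot.hand_in())"
```

```text
the job is handed in; nothing more can be done
None
```

The job is handed in at about 17 s on the robot clock: the muddler stood released on the red mat, and now lies in the V rest, foot against the stop and gold cap up; nothing else was seen to move, though the judge returned no score.

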